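# Clear walnut shells through the prep board's waste slot

## Robot

A 6-joint arm with a two-finger parallel gripper is mounted at the origin on a cart in front of the work surface, level with it; the furniture and walls round the work are solid. World frame = base frame: x ahead of the robot, y to its left, z up, the work surface at z = 0. Lengths are in mm, angles in rad, forces in N, time in s.
With the tool pointing down it reaches from about 350 to 775 mm from the base axis. Payload 7.3 kg.
Tool frame: the origin (TCP) lies at the very end of the fingers, on their centre line; the grasp point (between the pads) lies 19 mm behind it; z points along the fingers, y is the line along which they close (so a half turn about z gives the same grasp; the last joint's range is limited). The gripper opens to 92 mm and grips with 3 to 60 N. Pads are 19 mm wide; open, the fingers measure 130 mm over their backs; the gripper's body (75 mm by 190 mm) begins 47 mm behind the grasp point.
Start: joints at [-1.301, 0.342, 1.524, -0, 1.275, -0.146], TCP at [212.083, -480.277, 226.741] pointing down, gripper open.
Joint ranges: [-2.53, 2.53], [-0.77, 2.02], [0.04, 2.7], [-1, 4.14], [0.28, 2.66], [-3.11, 3.11]. Speed limits (rad/s): [2.57, 2.57, 3.14, 3.14, 3.14, 3.14].

## Interface

Orientations are given as [roll, pitch, yaw] about the fixed x, y, z axes, in that order (R = Rz(yaw) Ry(pitch) Rx(roll)).
In Python, from plant import get_obs, vision, workorder gives the robot as it stands.
- The arm moves only by the shell command python3 -m pendant 'ROWS' [OPENING]. ROWS is a JSON object of lists of equal length, an entry for each row: "dp": the shift along the tool's x, y, z in m, a list of three; "rotation": the turn, a rotation vector about the tool's x, y, z in rad, a list of three. A call has 1 to 8 rows; each row is the pose to reach, as a shift and turn from the pose commanded when the call began, along the tool's axes at that moment; what a row does not reach only later rows make up. A row lasts 1/8 s, in which the tool goes at most 62.5 mm and 10.7 degrees, less where a joint would pass 70% of its speed; a pose out of reach is approached as far as the arm can. A call with a gripper value outside its range is refused whole. OPENING is the finger opening in m, from 0 to 0.0918, set as the call begins (- or left out, the last holds). The fingers move at their own pace and stop on an object; the grip force is fixed at half the most. Time passes only in rows, so rows that repeat a pose let the fingers close. It gives the time, the measured TCP pose, the force, the opening and the grip force at its end, in the units of the state.
- get_obs(): the state, without advancing time (a new reading comes with each control period).
- vision.capture(name): name is "scene" or "top" or "wrist"; returns a dict with "pixels" (384x512x3 uint8, red, green, blue), "vfov" (degrees; the focal length in pixels is half the picture's height over the tangent of half this angle, whatever the lens; pixels are square), "cx", "cy" (the principal point, pixels), "pose" (4x4, takes a point from camera to world coordinates); the wrist camera has in their place "T_tool_cam" (4x4, takes a point from camera to tool coordinates, whose origin is the TCP and whose axes are the flange's). Camera axes: x right, y up, looking along -z (the intrinsics and any distortion apply to the point x, -y, -z); pixel columns grow to the right and rows downward; lengths in mm; the calibration is good to about 2 mm. A picture is of the moment at which its call begins: read the wrist's pose just before it. There is no depth.
- workorder.close_job(): hands the job in; it is judged then, once.
The state is a dict: "time": time; "joint_positions": joint angles; "dq": joint speeds; "tau": joint torques, N m; "tool_pos": TCP position; "tcp_rot": TCP orientation; "contact_force": force on the tool from outside, world axes, zero at the start; "moment": the same for the moment, N m; "grip_width": finger opening in mm; "finger_force": force on a finger pad.
Only numpy, scipy, OpenCV 4.12 (cv2) and the standard library are available. Lean on these libraries where they do the work, as an engineer would, in place of code of your own. Each camera call takes 0.05 s, during which the arm holds its last target. There are 200 camera calls.

## Task

Without picking anything up, clear the walnut shells off the prep board: first push the steel catch tray fully home under it, then sweep the three half-shells across the board with the fingertips so that they drop through the slot into the tray. Leave the teaspoon on the board and the small jug, the cup and the bowl of walnuts where they are.

Things in the scene. Friction and masses are not known exactly. Their poses are not given: they have to be found in the camera images.
- board: Wooden prep board on a low frame, fixed: 200 mm (x) by 360 mm (y), top face 60 mm above the worktop. Origin: middle of its footprint, on the worktop. Its y runs from the slot end (-y, robot's right) to the teaspoon end. The slot is a hole through the 18 mm panel, 148 mm along x, from y = -102 to -162 mm; 26 mm of wood is left beside it and 18 mm at the end.
- slot (a point): Middle of the waste slot (board x 0, y -132 mm), level with the board's top face; axes as the board's.
- tray (a joint): How far the stainless catch tray is pulled out from under the slot end, in m: 0 = fully home against its stop, with all of the slot over it; at most 0.11. It slides along the board's -y with 1.5 N of friction and no spring. While it is out, shells would drop past its back wall on to the worktop.
- tray_lip (a point): Middle of the outer edge of the tray's front lip, 38 mm above the worktop, the part farthest to the board's -y; when home it stands 16 mm beyond the board's end. The lip is a 6 mm bar, 180 mm along x; 13 mm behind its edge is the upright front plate, 7 to 41 mm above the worktop. Axes as the board's.
- tray_in (a point): Middle of the tray's inner floor, 9 mm above the worktop; inside it measures 156 mm (x) by 106 mm (y), walls 28 mm high. Moves with the tray; axes as the board's.
- shell_a: Hollow half of a walnut shell, dome up on the board: 36 by 31 mm, 17 mm high, 11 to 17 g; it slides, it does not roll. Origin 8 mm above its rim, z out of the dome. The three lie in lanes, at least 40 mm apart along the board's x and all within the slot's length, so each can be swept straight along the board's -y into the slot.
- shell_b: Second half-shell, as shell_a.
- shell_c: Third half-shell, as shell_a.
- teaspoon: Teaspoon lying across the far (+y) end of the board, 130 mm long by 27 mm, 11 mm high; origin under its middle. To be left alone.
- jug_small: Small white jug standing on the worktop beyond the +y end of the board, 84 by 139 by 86 mm high; origin under its middle. To be left alone.
- cup_white: White cup standing on the worktop beyond the +y end of the board, 95 by 120 by 62 mm high; origin under its middle. To be left alone.
- nut_bowl: White bowl heaped with whole walnuts, standing behind the board, 120 mm wide, 70 mm high; origin under its middle. To be left alone.

How it is judged:
By the outcome, as a careful person would: the job done as asked, in the order asked, and still so for the second after the job is handed in, with the robot touching nothing.
It also fails if it takes over 54 s, if anything falls off the work surface, if the arm or the gripper's body presses on something with over 40 N, if the wrist force passes 120 N, or if a joint passes its speed limit or range.

## Working session

There is one attempt and no reset: what is moved stays moved. The work goes in short steps, Python scripts to look and compute and a shell command to move; the robot and the scene stay as the last step left them, time stands still between calls to the robot, and variables do not carry over. Pictures are saved under pics/ and viewed, at most 10 in all, crops included, and the job is handed in when it is done.

```bash
mkdir -p pics
cat > h.py <<'E'
import numpy as np,cv2
from plant import get_obs,vision,workorder
def snap(n,f):
    c=vision.capture(n);cv2.imwrite('pics/'+f,c['pixels'][:,:,::-1]);return c
def ray(c,u,v,z):
    f=192/np.tan(np.radians(c['vfov'])/2);P=np.array(c['pose'])
    d=P[:3,:3]@np.array([(u-c['cx'])/f,-(v-c['cy'])/f,-1]);o=P[:3,3]
    return (o+d*(z-o[2])/d[2])
def proj(c,p):
    f=192/np.tan(np.radians(c['vfov'])/2);P=np.array(c['pose'])
    q=P[:3,:3].T@(np.array(p)-P[:3,3]);return c['cx']+f*q[0]/-q[2],c['cy']-f*q[1]/-q[2]
E
python3 - <<'E'
from h import *
for n in('top','scene'):
    c=snap(n,n+'1.png');print({k:v for k,v in c.items() if k!='pixels'})
o=get_obs();print(o)
E
```

```text
{'vfov': 53.64090111363564, 'cx': 247.8162287364378, 'cy': 196.18769518829734, 'pose': array([[-1.28844753e-02,  9.95442878e-01, -9.44852765e-02,
         4.69039516e+02],
       [-9.99856825e-01, -1.38626386e-02, -9.70346152e-03,
         3.95825681e+01],
       [-1.09690569e-02,  9.43467245e-02,  9.95478968e-01,
         9.82141180e+02],
       [ 0.00000000e+00,  0.00000000e+00,  0.00000000e+00,
         1.00000000e+00]])}
{'vfov': 42.03642340428408, 'cx': 249.48243577453334, 'cy': 196.05639717599993, 'pose': array([[-6.43054493e-01,  3.82356463e-01, -6.63539339e-01,
        -2.07109403e+02],
       [-7.65803845e-01, -3.15354503e-01,  5.60442689e-01,
         6.92774962e+02],
       [ 5.03876610e-03,  8.68536167e-01,  4.95600179e-01,
         6.36579243e+02],
       [ 0.00000000e+00,  0.00000000e+00,  0.00000000e+00,
         1.00000000e+00]])}
{'time': 0.1, 'joint_positions': array([-1.30097771e+00,  3.42646022e-01,  1.52493759e+00, -1.75027885e-05,
        1.27540041e+00, -1.46012189e-01]), 'dq': array([-9.59168769e-04, -1.86365263e-03, -2.14271705e-03,  2.17459063e-05,
        2.38196542e-04,  8.95729690e-04]), 'tau': array([ 2.19880807e-03, -4.32003415e+01, -2.44696140e+01,  7.19013694e-02,
        5.25698299e-02, -4.64783079e-05]), 'tool_pos': array([ 211.983166  , -479.8934906 ,  226.11248952]), 'tcp_rot': array([-3.14021365e+00, -1.85876521e-04,  4.15835780e-01]), 'contact_force': array([-0.12433529, -0.41091713, -0.3472336 ]), 'moment': array([0.04376049, 0.02232309, 0.00792921]), 'finger_force': 0.0, 'grip_width': 91.69866821887291}
```

View pics/top1.png

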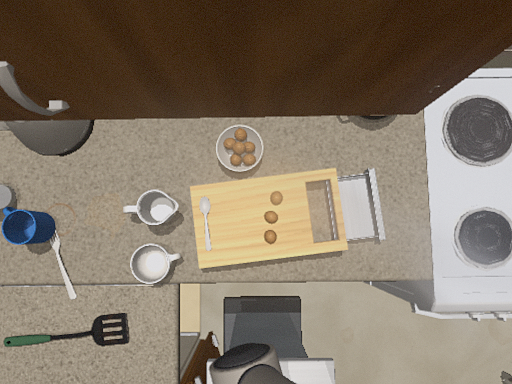

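View pics/scene1.png

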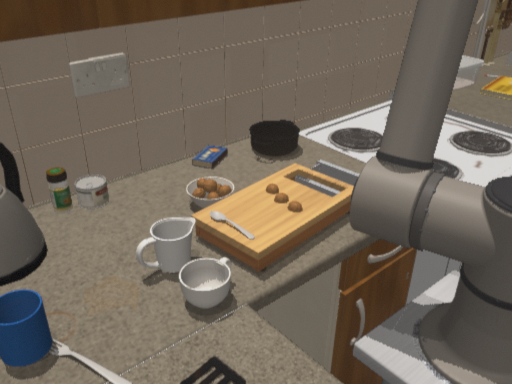

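The top picture shows the board with corners near (191,185), (337,169), (346,249) and (200,267). The shells are near (277,198), (271,217) and (270,237), and the tray lip runs from about (373,170) to (382,240). I'll zoom in to refine these.

Run:
```python
from h import *
im=cv2.imread('pics/top1.png')[160:272,186:390]
cv2.imwrite('pics/crop1.png',cv2.resize(im,None,fx=3.9,fy=3.9,interpolation=cv2.INTER_CUBIC))
```

```text
(no output)
```

View pics/crop1.png

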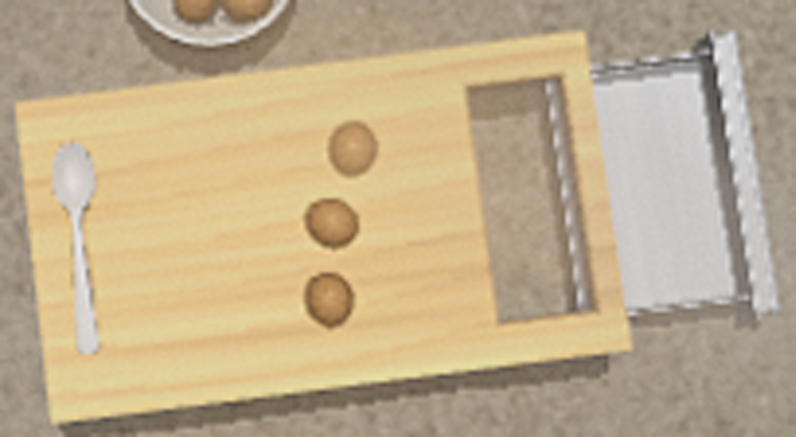

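The crop shows the board corners at (16,102), (584,31), (632,349) and (52,422). The slot corners are (467,87), (562,76), (597,310) and (498,323). The shells are at (352,148), (332,222) and (329,299), and the lip's outer edge runs (738,33)–(777,310). Next I'll fit the board pose.

```bash
cat >> h.py <<'E'
from scipy.optimize import least_squares
E
python3 - <<'E'
from h import *
c=vision.capture('top')
px=lambda p:(186+(p[0]+.5)/3.9-.5,160+(p[1]+.5)/3.9-.5)
img=[(16,102),(584,31),(632,349),(52,422),(467,87),(562,76),(597,310),(498,323)]
# image up = world +x
loc=np.array([(100,180),(100,-180),(-100,-180),(-100,180),(74,-102),(74,-162),(-74,-162),(-74,-102)],float)
W=np.array([ray(c,*px(p),60)[:2] for p in img])
def T(q,l): 
    R=np.array([[np.cos(q[2]),-np.sin(q[2])],[np.sin(q[2]),np.cos(q[2])]]);return l@R.T+q[:2]
s=least_squares(lambda q:(T(q,loc)-W).ravel(),[500,0,0]);q=s.x
print('board',q,'res',s.fun.reshape(-1,2).round(1))
np.save('q.npy',q)
R=np.array([[np.cos(q[2]),-np.sin(q[2])],[np.sin(q[2]),np.cos(q[2])]])
for n,p in zip('abc',[(352,148),(332,222),(329,299)]):
    w=ray(c,*px(p),68)[:2];print(n,w,(w-q[:2])@R)
for p in [(738,33),(777,310)]:
    w=ray(c,*px(p),38)[:2];print('lip',w,(w-q[:2])@R)
o=get_obs();print(T(q,np.array([0,-330.])),(o['tool_pos'][:2]-q[:2])@R)
E
```

```text
board [5.04770831e+02 7.14228739e-01 1.11271239e-01] res [[ 0.   0.2]
 [ 0.1 -0.2]
 [-0.2  0.2]
 [-0.1  0.5]
 [ 0.1  0.1]
 [ 0.6  0.1]
 [-0.5  0.4]
 [ 0.  -1.2]]
a [551.49045616 -19.25428086] [ 44.21336008 -25.0328489 ]
b [505.86157936  -6.02569177] [ 0.33559002 -6.81935769]
c [458.68316906  -3.30928227] [-46.24942184   1.1190269 ]
lip [ 624.93612382 -270.45625375] [  89.31090954 -282.83686033]
lip [ 447.83249395 -287.13756374] [ -88.54978766 -279.74910864]
[ 541.41461454 -327.24496559] [-344.3413422  -445.21878949]
```

The fit is within about 1 mm, and the tray is out by roughly 85 mm. Next I close the fingers and move in front of the lip, with tool x along board +y.

```bash
cat > st.py <<'E'
from h import *
q=np.load('q.npy');o=get_obs()
R=np.array([[np.cos(q[2]),-np.sin(q[2])],[np.sin(q[2]),np.cos(q[2])]])
print('t %.2f local'%o['time'],((o['tool_pos'][:2]-q[:2])@R).round(1),'z %.1f'%o['tool_pos'][2],'rot',o['tcp_rot'].round(4),'yaw err %.4f'%(o['tcp_rot'][2]-q[2]-np.pi/2),'F(loc)',(o['contact_force'][:2]@R).round(1),o['contact_force'][2].round(1),'grip',o['grip_width'].round(1))
E
python3 -m pendant '{"dp":[[0.029,-0.001,0],[0.080,-0.004,0],[0.132,-0.006,0],[0.183,-0.008,0],[0.234,-0.010,0],[0.285,-0.013,0],[0.337,-0.015,0],[0.366,-0.016,0]],"rotation":[[0,0,-0.101],[0,0,-0.279],[0,0,-0.456],[0,0,-0.633],[0,0,-0.810],[0,0,-0.987],[0,0,-1.165],[0,0,-1.266]]}' 0
python3 st.py
```

```text
time: 1.15
tool_pos: [542.3, -316.1, 226.1]
tcp_rot: [-3.141, -0.001, 1.688]
contact_force: [0.3, 0.2, -0.4]
grip_width: 16.3
finger_force: 0.0Traceback (most recent call last):
  File "st.py", line 4, in <module>
    print('t %.2f local'%o['time'],((o['tool_pos'][:2]-q[:2])@R).round(1),'z %.1f'%o['tool_pos'][2],'rot',o['tcp_rot'].round(4),'yaw err %.4f'%(o['tcp_rot'][2]-q[2]-np.pi/2),'F(loc)',(o['contact_force'][:2]@R).round(1),o['contact_force'][2].round(1),'grip',o['grip_width'].round(1))
                                                                                                                                                                                                                                                                 ^^^^^^^^^^^^^^^^^^^^^
AttributeError: 'float' object has no attribute 'round'
```

```bash
sed -i "s/o\['grip_width'\].round(1)/o['grip_width']/" st.py
python3 -m pendant '{"dp":[[0,0,0.020],[0,0,0.060],[0,0,0.105],[0,0,0.150],[0,0,0.182],[0,0,0.196],[0,0,0.202],[0,0,0.202]],"rotation":[[0,0,0],[0,0,0],[0,0,0],[0,0,0],[0,0,0],[0,0,0],[0,0,0],[0,0,0]]}'
python3 st.py
```

```text
time: 2.15
tool_pos: [540.9, -318.2, 25.5]
tcp_rot: [3.141, 0.001, 1.682]
contact_force: [-0.3, -0.1, -0.2]
grip_width: 0.6
finger_force: 0.0
t 2.15 local [   0.5 -320.9] z 25.5 rot [3.1407e+00 9.0000e-04 1.6818e+00] yaw err -0.0002 F(loc) [-0.3 -0. ] -0.2 grip 0.6185444431637968
```

```bash
python3 -m pendant '{"dp":[[0.014,0,0],[0.028,0,0],[0.042,0,0],[0.057,0,0],[0.072,0,0],[0.086,0,0],[0.098,0,0],[0.106,0,0]],"rotation":[[0,0,0],[0,0,0],[0,0,0],[0,0,0],[0,0,0],[0,0,0],[0,0,0],[0,0,0]]}'
python3 st.py
python3 -m pendant '{"dp":[[0.002,0,0],[0.004,0,0],[0.006,0,0],[0.007,0,0]],"rotation":[[0,0,0],[0,0,0],[0,0,0],[0,0,0]]}'
python3 st.py
```

```text
time: 3.15
tool_pos: [528.7, -211.6, 24.7]
tcp_rot: [-3.142, 0.0, 1.682]
contact_force: [0.3, -1.6, 1.0]
grip_width: 0.6
finger_force: 0.9
t 3.15 local [ 2.000e-01 -2.137e+02] z 24.7 rot [-3.1416  0.      1.6822] yaw err 0.0001 F(loc) [ 0.1 -1.7] 1.0 grip 0.612282992187018
time: 3.65
tool_pos: [527.9, -205.6, 24.6]
tcp_rot: [-3.142, 0.0, 1.681]
contact_force: [0.4, -0.8, -0.2]
grip_width: 0.4
finger_force: 0.8
t 3.65 local [   0.  -207.6] z 24.6 rot [-3.1415  0.      1.6815] yaw err -0.0006 F(loc) [ 0.3 -0.8] -0.2 grip 0.40109855864039434
```

Not at the stop yet, so I keep pushing gently.

```bash
python3 -m pendant '{"dp":[[0.001,0,0],[0.002,0,0],[0.003,0,0],[0.004,0,0]],"rotation":[[0,0,0],[0,0,0],[0,0,0],[0,0,0]]}'
python3 st.py
python3 - <<'E'
from h import *
snap('top','top2.png')
im=cv2.imread('pics/top2.png')[160:272,186:390]
cv2.imwrite('pics/crop2.png',cv2.resize(im,None,fx=3.9,fy=3.9,interpolation=cv2.INTER_CUBIC))
E
```

```text
time: 4.15
tool_pos: [527.7, -203.5, 24.8]
tcp_rot: [3.141, 0.003, 1.682]
contact_force: [-1.3, -12.5, -3.7]
grip_width: 0.5
finger_force: 6.0
t 4.15 local [ 1.000e-01 -2.055e+02] z 24.8 rot [3.141  0.0033 1.6823] yaw err 0.0002 F(loc) [ -2.7 -12.2] -3.7 grip 0.5064946102238869
```

View pics/crop2.png

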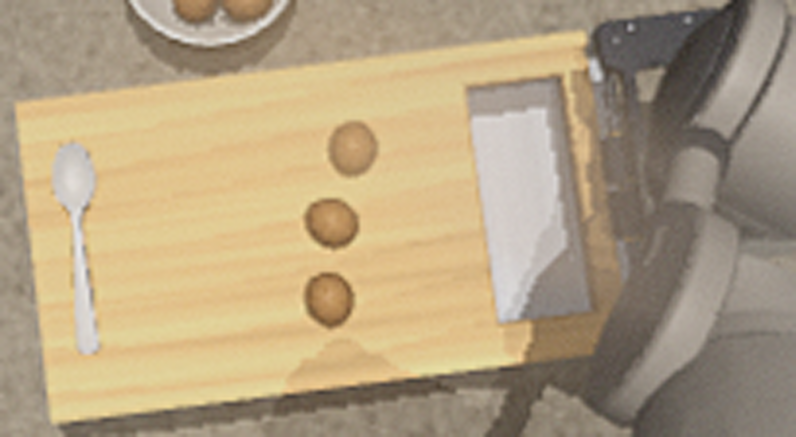

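The push force rose to 12 N at the stop, with the TCP at y -205.5, so the lip is at -196. The white tray floor fills the slot (470–590, 80–320), so the tray is home. Now I back off, rise, and go behind shell a at local (44, 25).

```bash
python3 -m pendant '{"dp":[[-0.015,0,0],[-0.035,0,0],[-0.045,0,-0.020],[-0.045,0,-0.060],[-0.045,0,-0.100],[-0.020,0.004,-0.115],[0.020,0.010,-0.115],[0.065,0.018,-0.115]],"rotation":[[0,0,0],[0,0,0],[0,0,0],[0,0,0],[0,0,0],[0,0,0],[0,0,0],[0,0,0]]}'
python3 -m pendant '{"dp":[[0.050,0.008,0],[0.100,0.018,0],[0.140,0.024,0],[0.160,0.027,0],[0.164,0.027,0],[0.164,0.027,0]],"rotation":[[0,0,0],[0,0,0],[0,0,0],[0,0,0],[0,0,0],[0,0,0]]}'
python3 st.py
```

```text
time: 5.2
tool_pos: [538.4, -135.1, 140.1]
tcp_rot: [3.141, 0.0, 1.68]
contact_force: [1.0, 0.2, -1.1]
grip_width: 0.7
finger_force: 0.0
time: 5.95
tool_pos: [547.0, 30.0, 139.6]
tcp_rot: [-3.141, 0.0, 1.681]
contact_force: [-0.6, -0.4, 0.0]
grip_width: 0.6
finger_force: 0.0
t 5.95 local [45.2 24.4] z 139.6 rot [-3.1414e+00  4.0000e-04  1.6812e+00] yaw err -0.0009 F(loc) [-0.6 -0.3] 0.0 grip 0.5916564642007456
```

```bash
python3 -m pendant '{"dp":[[0,0,0.020],[0,-0.001,0.050],[0,-0.001,0.068],[0,-0.001,0.0755],[0,-0.001,0.0755]],"rotation":[[0,0,0],[0,0,0],[0,0,0],[0,0,0],[0,0,0]]}'
python3 st.py
python3 -m pendant '{"dp":[[-0.008,0,0],[-0.018,0,0],[-0.029,0,0],[-0.040,0,0],[-0.051,0,0],[-0.062,0,0],[-0.073,0,0],[-0.084,0,0]],"rotation":[[0,0,0],[0,0,0],[0,0,0],[0,0,0],[0,0,0],[0,0,0],[0,0,0],[0,0,0]]}'
python3 -m pendant '{"dp":[[-0.011,0,0],[-0.021,0,0],[-0.030,0,0],[-0.038,0,0],[-0.045,0,0],[-0.051,0,0],[-0.051,0,0]],"rotation":[[0,0,0],[0,0,0],[0,0,0],[0,0,0],[0,0,0],[0,0,0],[0,0,0]]}'
python3 st.py
python3 - <<'E'
from h import *
snap('top','top3.png')
im=cv2.imread('pics/top3.png')[130:272,186:390]
cv2.imwrite('pics/crop3.png',cv2.resize(im,None,fx=3.9,fy=3.9,interpolation=cv2.INTER_CUBIC))
E
```

```text
time: 6.58
tool_pos: [545.9, 30.0, 64.1]
tcp_rot: [-3.141, 0.0, 1.681]
contact_force: [0.4, 0.8, 0.3]
grip_width: 0.4
finger_force: 0.0
t 6.58 local [44.1 24.6] z 64.1 rot [-3.1412e+00  1.0000e-04  1.6806e+00] yaw err -0.0014 F(loc) [0.5 0.8] 0.3 grip 0.3577735030909101
time: 7.58
tool_pos: [555.2, -53.3, 64.2]
tcp_rot: [-3.142, 0.0, 1.682]
contact_force: [0.3, -0.3, -0.0]
grip_width: 0.5
finger_force: 0.1
time: 8.45
tool_pos: [560.8, -103.6, 64.2]
tcp_rot: [3.142, 0.0, 1.681]
contact_force: [0.0, -0.1, 0.4]
grip_width: 0.3
finger_force: 0.0
t 8.45 local [  44.1 -109.9] z 64.2 rot [3.1415e+00 1.0000e-04 1.6813e+00] yaw err -0.0007 F(loc) [-0.  -0.1] 0.4 grip 0.3215329612532065
```

View pics/crop3.png

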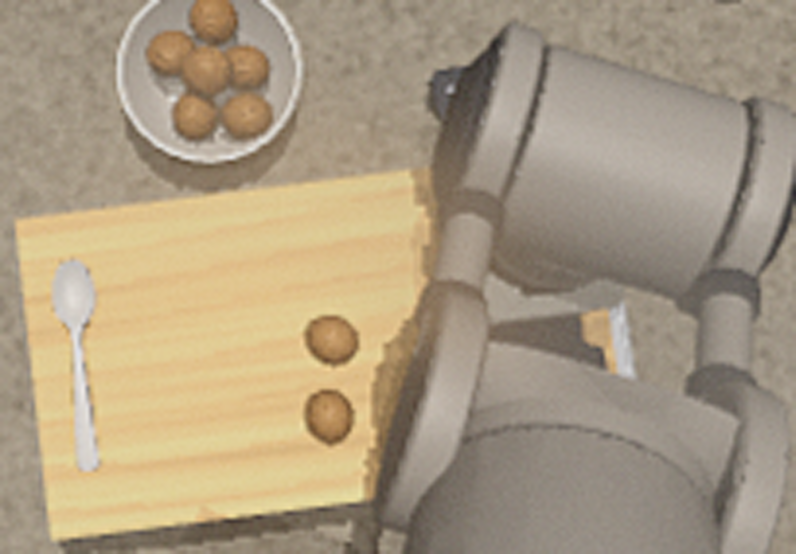

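Shell a has left its lane and gone under the arm. Shells b (332,340) and c (329,416), the spoon and the bowl are unmoved. Next is shell b, starting from local (0, 42).

```bash
python3 -m pendant '{"dp":[[0,0,-0.030],[0.005,-0.002,-0.065],[0.035,-0.010,-0.075],[0.080,-0.024,-0.075],[0.120,-0.036,-0.075],[0.145,-0.043,-0.075],[0.152,-0.044,-0.075],[0.152,-0.044,-0.075]],"rotation":[[0,0,0],[0,0,0],[0,0,0],[0,0,0],[0,0,0],[0,0,0],[0,0,0],[0,0,0]]}'
python3 -m pendant '{"dp":[[0,0,0.020],[0,0,0.050],[0,0,0.068],[0,0,0.075],[0,0,0.075]],"rotation":[[0,0,0],[0,0,0],[0,0,0],[0,0,0],[0,0,0]]}'
python3 st.py
python3 -m pendant '{"dp":[[-0.008,0,0],[-0.018,0,0],[-0.029,0,0],[-0.040,0,0],[-0.051,0,0],[-0.062,0,0],[-0.073,0,0],[-0.084,0,0]],"rotation":[[0,0,0],[0,0,0],[0,0,0],[0,0,0],[0,0,0],[0,0,0],[0,0,0],[0,0,0]]}'
python3 -m pendant '{"dp":[[-0.011,0,0],[-0.022,0,0],[-0.033,0,0],[-0.043,0,0],[-0.052,0,0],[-0.060,0,0],[-0.068,0,0],[-0.068,0,0]],"rotation":[[0,0,0],[0,0,0],[0,0,0],[0,0,0],[0,0,0],[0,0,0],[0,0,0],[0,0,0]]}'
python3 st.py
```

```text
time: 9.5
tool_pos: [500.6, 43.0, 139.3]
tcp_rot: [3.141, 0.0, 1.683]
contact_force: [0.2, -0.6, 0.3]
grip_width: 0.8
finger_force: 0.0
time: 10.12
tool_pos: [500.5, 42.3, 64.1]
tcp_rot: [-3.141, 0.0, 1.681]
contact_force: [-0.4, -0.5, -0.3]
grip_width: 0.3
finger_force: 0.0
t 10.12 local [ 0.4 41.8] z 64.1 rot [-3.1413e+00  1.0000e-04  1.6810e+00] yaw err -0.0011 F(loc) [-0.4 -0.4] -0.3 grip 0.31835439425113404
time: 11.12
tool_pos: [509.6, -41.3, 64.2]
tcp_rot: [-3.142, 0.0, 1.682]
contact_force: [-0.3, -1.2, 0.4]
grip_width: 0.0
finger_force: 0.1
time: 12.12
tool_pos: [517.2, -108.7, 64.2]
tcp_rot: [3.141, 0.0, 1.681]
contact_force: [0.3, -0.6, -0.7]
grip_width: 0.3
finger_force: 0.0
t 12.12 local [   0.2 -110.1] z 64.2 rot [3.1414e+00 2.0000e-04 1.6811e+00] yaw err -0.0010 F(loc) [ 0.3 -0.6] -0.7 grip 0.299753283864211
```

```bash
python3 -m pendant '{"dp":[[0,0,-0.030],[0.005,-0.002,-0.065],[0.035,-0.010,-0.075],[0.080,-0.024,-0.075],[0.125,-0.037,-0.075],[0.153,-0.045,-0.075],[0.160,-0.0465,-0.075],[0.160,-0.0465,-0.075]],"rotation":[[0,0,0],[0,0,0],[0,0,0],[0,0,0],[0,0,0],[0,0,0],[0,0,0],[0,0,0]]}'
python3 st.py
python3 - <<'E'
from h import *
snap('top','top4.png')
im=cv2.imread('pics/top4.png')[130:272,186:390]
cv2.imwrite('pics/crop4.png',cv2.resize(im,None,fx=3.9,fy=3.9,interpolation=cv2.INTER_CUBIC))
E
```

```text
time: 13.12
tool_pos: [453.4, 45.8, 139.4]
tcp_rot: [3.141, 0.0, 1.683]
contact_force: [0.4, -0.9, 0.2]
grip_width: 0.4
finger_force: 0.0
t 13.12 local [-46.   50.5] z 139.4 rot [3.1410e+00 4.0000e-04 1.6829e+00] yaw err 0.0008 F(loc) [ 0.3 -0.9] 0.2 grip 0.444794671332064
```

View pics/crop4.png

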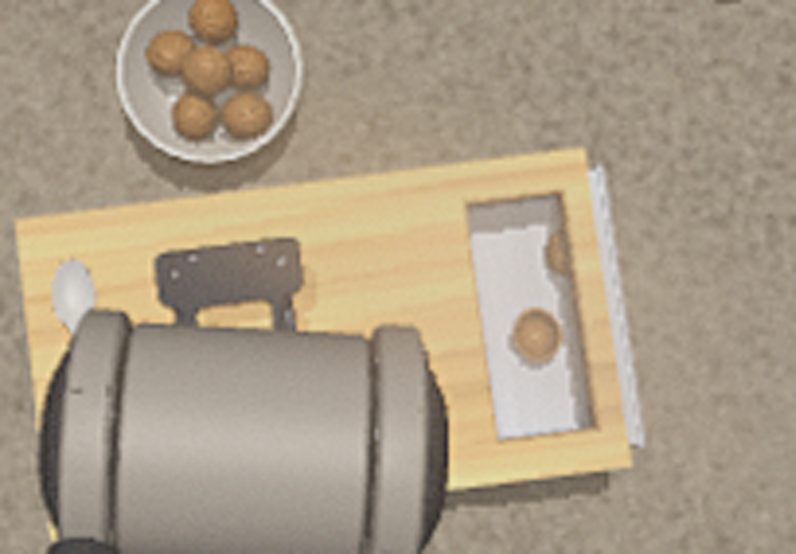

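Both shells lie in the tray under the slot, at (560,252) and (537,336), and the lip sits just beyond the board's end. Now shell c.

```bash
python3 -m pendant '{"dp":[[0,0,0.020],[0,0,0.050],[0,0,0.068],[0,0,0.075],[0,0,0.075]],"rotation":[[0,0,0],[0,0,0],[0,0,0],[0,0,0],[0,0,0]]}'
python3 st.py
python3 -m pendant '{"dp":[[-0.008,0,0],[-0.018,0,0],[-0.029,0,0],[-0.040,0,0],[-0.051,0,0],[-0.062,0,0],[-0.073,0,0],[-0.084,0,0]],"rotation":[[0,0,0],[0,0,0],[0,0,0],[0,0,0],[0,0,0],[0,0,0],[0,0,0],[0,0,0]]}'
python3 -m pendant '{"dp":[[-0.011,0,0],[-0.022,0,0],[-0.033,0,0],[-0.044,0,0],[-0.054,0,0],[-0.064,0,0],[-0.072,0,0],[-0.076,0,0]],"rotation":[[0,0,0],[0,0,0],[0,0,0],[0,0,0],[0,0,0],[0,0,0],[0,0,0],[0,0,0]]}'
python3 st.py
python3 -m pendant '{"dp":[[0,0,0],[0,0,-0.030],[0,0,-0.080],[0,0,-0.120],[-0.040,0,-0.140],[-0.100,0,-0.150],[-0.150,0,-0.150],[-0.200,0,-0.150]],"rotation":[[0,0,0],[0,0,0],[0,0,0],[0,0,0],[0,0,0],[0,0,0],[0,0,0],[0,0,0]]}'
python3 -m pendant '{"dp":[[-0.040,-0.020,0],[-0.075,-0.050,0],[-0.080,-0.080,0],[-0.080,-0.080,0]],"rotation":[[0,0,0],[0,0,0],[0,0,0],[0,0,0]]}'
python3 st.py
python3 - <<'E'
from h import *
snap('top','top5.png')
im=cv2.imread('pics/top5.png')[110:285,110:390]
cv2.imwrite('pics/crop5.png',cv2.resize(im,None,fx=2.8,fy=2.8,interpolation=cv2.INTER_CUBIC))
E
```

```text
time: 13.8
tool_pos: [453.4, 45.1, 64.1]
tcp_rot: [-3.141, 0.0, 1.681]
contact_force: [0.4, -0.2, -0.6]
grip_width: 0.6
finger_force: 0.0
t 13.80 local [-46.1  49.9] z 64.1 rot [-3.1412e+00  1.0000e-04  1.6809e+00] yaw err -0.0012 F(loc) [ 0.3 -0.2] -0.6 grip 0.561421799003651
time: 14.8
tool_pos: [462.5, -38.5, 64.2]
tcp_rot: [3.142, 0.0, 1.682]
contact_force: [-0.7, 0.0, 0.5]
grip_width: 0.6
finger_force: 0.2
time: 15.8
tool_pos: [470.9, -113.8, 64.2]
tcp_rot: [3.142, 0.0, 1.681]
contact_force: [0.8, -0.1, 0.0]
grip_width: 0.4
finger_force: 0.0
t 15.80 local [ -46.4 -110. ] z 64.2 rot [3.1416e+00 1.0000e-04 1.6814e+00] yaw err -0.0007 F(loc) [ 0.8 -0.2] 0.0 grip 0.44438962762487805
time: 16.8
tool_pos: [493.1, -313.2, 214.4]
tcp_rot: [3.141, 0.0, 1.682]
contact_force: [0.4, -0.3, -0.3]
grip_width: 0.4
finger_force: 0.0
time: 17.3
tool_pos: [420.8, -400.9, 214.1]
tcp_rot: [-3.141, -0.001, 1.679]
contact_force: [0.2, -0.5, -0.7]
grip_width: 0.5
finger_force: 0.0
t 17.30 local [-128.  -389.8] z 214.1 rot [-3.1409e+00 -7.0000e-04  1.6793e+00] yaw err -0.0028 F(loc) [ 0.1 -0.5] -0.7 grip 0.4737722607624576
```

View pics/crop5.png

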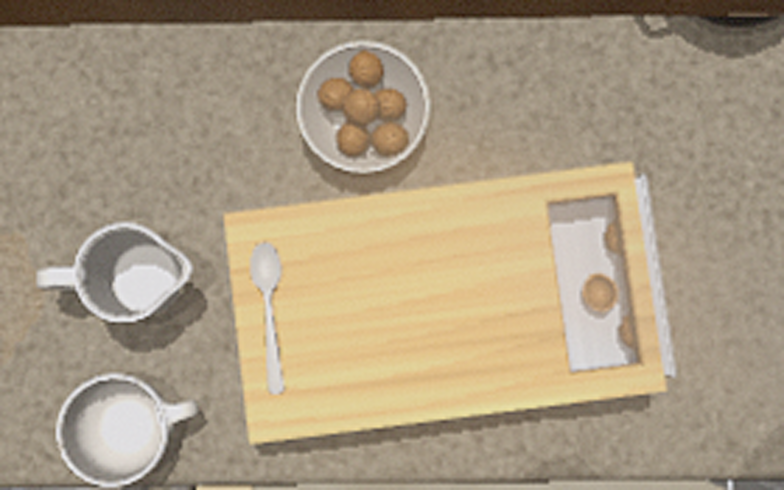

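All three shells are in the tray, at (612,238), (598,292) and (626,332). The spoon, jug, cup and bowl are undisturbed. I'll check the lip numerically before handing in.

Run:
```python
from h import *
c=vision.capture('top');q=np.load('q.npy')
R=np.array([[np.cos(q[2]),-np.sin(q[2])],[np.sin(q[2]),np.cos(q[2])]])
ys=[]
for p in [(647,177),(675,375)]:
    w=ray(c,110+(p[0]+.5)/2.8-.5,110+(p[1]+.5)/2.8-.5,38)[:2];l=(w-q[:2])@R;print(l);ys.append(l[1])
if np.mean(ys)>-199.5: print(workorder.close_job())
```

```text
[  87.98158902 -196.48371888]
[ -89.06652027 -195.0429274 ]
the job is handed in; nothing more can be done
None
```

The tray is fully home, all three half-shells were swept through the slot into it, nothing else on the worktop was moved, and the job was handed in at about 17 s of the 54 s allowed.

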